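# Seat the clamp nut in an easel crosspiece

## Robot

A 6-joint arm with a two-finger parallel gripper is mounted at the origin on the work surface. World frame = base frame: x ahead of the robot, y to its left, z up, the work surface at z = 0. Lengths are in mm, angles in rad, forces in N, time in s.
With the tool pointing down it reaches from about 350 to 775 mm from the base axis. Payload 7.3 kg.
Tool frame: the origin (TCP) lies between the finger pads; the fingertips stand 25 mm ahead of it and the grasp point (between the pads) lies 6 mm ahead of it; z points along the fingers, y is the line along which they close (so a half turn about z gives the same grasp; the last joint's range is limited). The gripper opens to 92 mm and grips with 3 to 60 N. Pads are 19 mm wide; open, the fingers measure 130 mm over their backs; the gripper's body (75 mm by 190 mm) begins 47 mm behind the grasp point.
Start: joints at [1.113, 0.342, 1.524, -0, 1.275, -0.146], TCP at [161.04, 499.709, 251.741] pointing down, gripper open.
Joint ranges: [-2.53, 2.53], [-0.77, 2.02], [0.04, 2.7], [-1, 4.14], [0.28, 2.66], [-3.11, 3.11]. Speed limits (rad/s): [2.57, 2.57, 3.14, 3.14, 3.14, 3.14].

## Interface

Orientations are given as [roll, pitch, yaw] about the fixed x, y, z axes, in that order (R = Rz(yaw) Ry(pitch) Rx(roll)).
In Python, from plant import bot gives the robot as it stands.
- The arm moves only by the tool play_rows, never from a script. Its argument "commands" is a list of rows, each an object of numbers: "x", "y", "z": the shift along the tool's x, y, z in m; "twist": the turn about the tool's z in degrees. In form: [{"x": .., "y": .., "z": .., "twist": ..}, ...]. A call has exactly 8 rows; each row is the pose to reach, as a shift and turn from the pose commanded when the call began, along the tool's axes at that moment; what a row does not reach only later rows make up. A row lasts 1/10 s, in which the tool goes at most 50 mm and 8.59 degrees, less where a joint would pass 70% of its speed; a pose out of reach is approached as far as the arm can. A call with a gripper value outside its range is refused whole. "jaw" is the closure, from 0 (fully open) to 1 (shut), set as the call begins (left out, the last holds). The fingers move at their own pace and stop on an object; the grip force is fixed at half the most. Time passes only in rows, so rows that repeat a pose let the fingers close, or fill a call up. It gives the time, the measured TCP pose, the force, the opening and the grip force at its end, in the units of the state.
- bot.get_obs(): the state, without advancing time (a new reading comes with each control period).
- bot.capture(name): name is "scene" or "top"; returns a dict with "pixels" (480x640x3 uint8, red, green, blue), "fx", "fy", "cx", "cy" (pixels), "eye" and "rotation" of the camera in the world. Camera axes: x right, y down, z forward; pixel columns grow to the right and rows downward; lengths in mm; the calibration is good to about 2 mm. A picture is of the moment at which its call begins. There is no depth.
- bot.close_job(): hands the job in; it is judged then, once.
The state is a dict: "time": time; "joint_positions": joint angles; "dq": joint speeds; "tau": joint torques, N m; "tool_pos": TCP position; "tcp_rot": TCP orientation; "contact_force": force on the tool from outside, world axes, zero at the start; "moment": the same for the moment, N m; "grip_width": finger opening in mm; "finger_force": force on a finger pad.
Only numpy, scipy, OpenCV 4.12 (cv2) and the standard library are available. Lean on these libraries where they do the work, as an engineer would, in place of code of your own. Each camera call takes 0.05 s, during which the arm holds its last target. There are 200 camera calls.

## Task

Fit the loose brass nut into its pocket in the aluminium strip of the easel crosspiece: without lifting it off the wood, slide it gently across until it drops into the pocket by itself, then press it gently down on its rubber pad until it goes no further, and let go. Leave the other things on the table where they are.

Things in the scene. Friction and masses are not known exactly. Their poses are not given: they have to be found in the camera images.
- crosspiece: Wooden easel crosspiece lying flat, screwed to the table, 200 mm (its x) by 380 mm (its y), 25 mm thick. Origin: centre of its underside; x points across it towards the fence, y along the fence, z up. Its smooth top face is at z = 25 mm. A dark wooden fence and, flush with the top face, an aluminium strip run along it.
- fence (a point): Middle of the fence's lower edge: a fixed dark batten 8 mm tall, 22 mm wide, along the whole crosspiece. Its guiding face looks to the crosspiece's -x and is the plane x = 48.5 mm; this point lies on it at y = 0, level with the top face. A nut slid in touch with the fence passes right over the pocket.
- strip_mid (a point): Mid-range (crosspiece x 30, y -30 mm, top face) of the one round pocket, 39.5 mm wide, in the clamped strip. The pocket's x is 30 mm; its y is NOT measured, anywhere from -90 to 30 mm: feel or see it. Its floor is a black rubber pad 6 mm down; above about 7 N of down push the pad sinks up to 4.5 mm to a hard stop and stays down (6, then 1.5 mm of the nut stands proud).
- nut_center (a point): Centre (half-way up, z its axis) of the loose round brass nut, 36 mm across, 12 mm thick, about 100 g, flat on the crosspiece at x -70 to -25, y 85 to 145 mm: it must go to +x (fence), then -y (pocket). It slides under 0.2 to 2 N. Once dropped, a further side push jams it on the pocket's hard wall; over 30 N on it, sideways or down, is too rough.
- washer: Bystander: steel washer, 32 mm across, 5 mm thick, loose on the crosspiece near its -x, -y corner; origin at the centre of its underside.
- eraser: Bystander: white eraser, 22 x 45 x 14 mm, loose on the crosspiece near the middle of its -x edge; origin at the centre of its underside.
- glue: Bystander: white glue bottle with black cap, 68 mm across, 170 mm tall, standing to the robot's right; origin at the centre of its underside.
- brushpot: Bystander: white pot of brushes, 108 mm across, brushes up to about 290 mm high, to the robot's right; origin at the centre of its underside.
- palette: Bystander: round white palette plate, 160 mm across, 18 mm high, to the robot's left; origin at the centre of its underside.
- paintjar: Bystander: paint jar with blue label, 64 mm across, 70 mm tall, to the robot's left; origin at the centre of its underside.
- tube: Bystander: green paint tube, about 125 mm long and 28 mm thick, lying beyond the crosspiece near the far edge of the table; origin under its middle.

How it is judged (in metres and radians):
On the way:
1. the nut has dropped flat into the pocket, onto the pad (z of nut_center in the frame of crosspiece between 0.018 and 0.0265 m and angle between nut_center's own z axis and vertical below 0.15 rad and x of nut_center in the frame of crosspiece between 0.025 and 0.035 m), for 0.2 s.
At the end, for the whole second after the job is handed in: The nut lies flat (within 0.12 rad) and at rest in the strip's pocket, pressed down to within 1.3 mm of the stop (its centre less than 21.8 mm above the crosspiece's underside; 20.5 mm is fully home), centred within 5 mm across the strip, and released (z of nut_center in the frame of crosspiece between 0.018 and 0.0218 m and angle between nut_center's own z axis and vertical below 0.12 rad and x of nut_center in the frame of crosspiece between 0.025 and 0.035 m and y of nut_center in the frame of crosspiece between -0.1 and 0.04 m and linear speed of nut below 0.01 m/s); the robot touches nothing.
It fails at once if the nut is pushed or pressed by the robot with more than 30 N (contact force between any of the arm, the fingers and nut above 30 N).
It fails at once if the nut is lifted more than 8 mm off the crosspiece's top face (z of nut_center in the frame of crosspiece above 0.039 m).
It fails at once if a bystander is moved by more than 30 mm (distance of any of washer, eraser, glue, brushpot, palette, paintjar, tube from where it was at the start of the episode above 0.03 m).
It also fails if it takes over 58 s, if anything falls off the work surface, if the arm or the gripper's body presses on something with over 40 N, if the wrist force passes 120 N, or if a joint passes its speed limit or range.

## Working session

There is one attempt and no reset: what is moved stays moved. The work goes in short steps, Python scripts to look and compute and a tool call to move; the robot and the scene stay as the last step left them, time stands still between calls to the robot, and variables do not carry over. Pictures are saved under pics/ and viewed, at most 10 in all, crops included, and the job is handed in when it is done.

Besides the shell and the picture viewer there is one more tool, called after ">>>" as name(argument=value, ...), one argument or row to a line, values as JSON. play_rows: Moves the arm, as the interface text tells. Its arguments: {"type":"object","properties":{"commands":{"type":"array"},"jaw":{"type":"number"}},"required":["commands"]}

```bash
mkdir -p pics; python3 - <<'E'
from plant import bot
import cv2
o=bot.get_obs();print(o)
for n in("top","scene"):
    c=bot.capture(n);cv2.imwrite(f"pics/{n}0.png",c["pixels"][:,:,::-1]);print(n,{k:c[k] for k in c if k!="pixels"})
E
```

```text
{'time': 0.0, 'joint_positions': array([ 1.11301023e+00,  3.42718664e-01,  1.52500764e+00, -1.06127529e-05,
        1.27541865e+00, -1.45954109e-01]), 'dq': array([ 0.00017098, -0.00066883, -0.00108194, -0.00061359,  0.00022951,
        0.00028172]), 'tau': array([ 1.09279325e-03, -4.31231153e+01, -2.44227058e+01,  7.18763703e-02,
        5.58150513e-02, -2.09240366e-04]), 'tool_pos': array([160.86424869, 499.35733011, 251.05032325]), 'tcp_rot': array([-3.14005538e+00, -2.15720444e-04,  2.82976359e+00]), 'contact_force': array([ 0.38231841, -0.6096293 ,  0.10613933]), 'moment': array([-0.06511201, -0.01321774, -0.02144959]), 'finger_force': 0.0, 'grip_width': 91.72437433194311}
top {'fx': 588.2977320805429, 'fy': 588.2977320805429, 'cx': 314.1422939007275, 'cy': 231.23561201146885, 'eye': array([ 444.38949815,    5.12189399, 1861.18684108]), 'rotation': array([-3.06400276, -0.01903554, -1.54260562])}
scene {'fx': 589.9548217051415, 'fy': 589.9548217051415, 'cx': 315.8134232927027, 'cy': 236.71773272631677, 'eye': array([1142.22317115, -986.56965498, 1456.49634703]), 'rotation': array([-2.45201675e+00, -1.33539772e-03,  5.27295654e-01])}
```

View pics/top0.png

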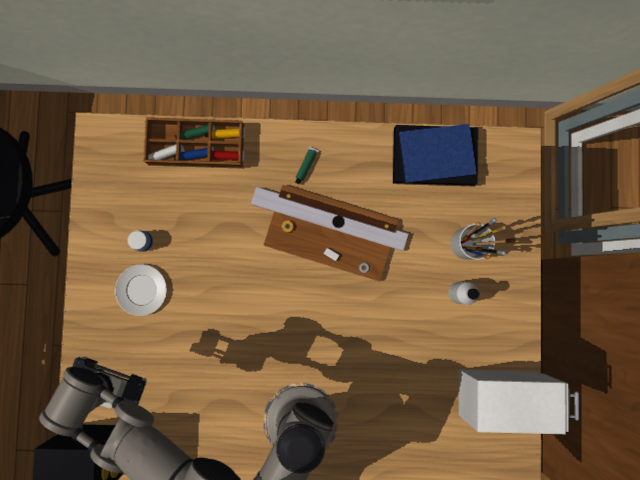

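View pics/scene0.png

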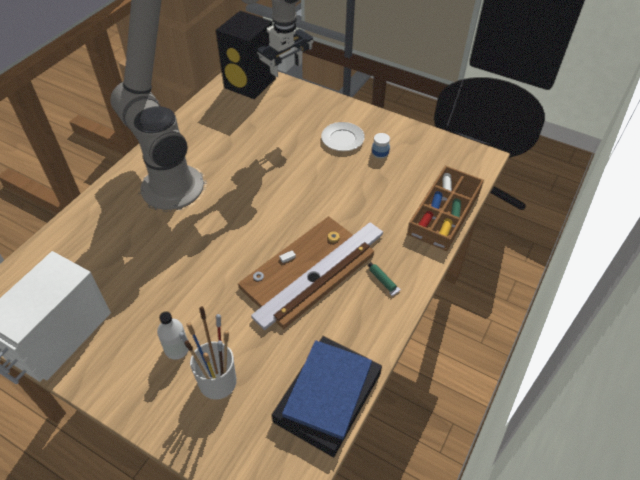

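The top view shows the nut at about (288,227), the pocket at (338,221), the strip running from (255,197) to (408,241), the washer at (364,268) and the eraser at (332,254). In the scene view the nut is at (333,237) and the pocket at (313,276).

```bash
cat > h.py <<'E'
import numpy as np,cv2
from scipy.spatial.transform import Rotation as R
def ray(c,uv,z):
    uv=np.atleast_2d(uv).astype(float)
    d=np.c_[(uv[:,0]-c["cx"])/c["fx"],(uv[:,1]-c["cy"])/c["fy"],np.ones(len(uv))]
    d=R.from_euler("xyz",c["rotation"]).apply(d)
    return c["eye"]+d*((z-c["eye"][2])/d[:,2])[:,None]
def blob(m,near,rad=14):
    w=np.zeros_like(m);cv2.circle(w,near,rad,255,-1)
    n,l,s,ct=cv2.connectedComponentsWithStats(m&w)
    i=1+np.argmax(s[1:,4]);return ct[i],s[i],l==i
def masks(c):
    h=cv2.cvtColor(c["pixels"],cv2.COLOR_RGB2HSV)
    return dict(black=cv2.inRange(h,(0,0,0),(180,255,50)),brass=cv2.inRange(h,(18,120,110),(35,255,255)),
      strip=cv2.inRange(h,(105,8,120),(150,70,255)))
E
python3 - <<'E'
from plant import bot
from h import *
cfg=dict(top=((338,221),(288,227),(330,218)),scene=((313,276),(333,237),(320,275)))
for n,(p,q,s) in cfg.items():
    c=bot.capture(n);m=masks(c)
    a,st,_=blob(m["black"],p);print(n,"pocket",a,st,ray(c,a,22)[0])
    b,st,_=blob(m["brass"],q);print("nut",b,st,ray(c,b,37)[0])
    ct,st,l=blob(m["strip"],s,100);pts=np.argwhere(l)[:,::-1]
    w=ray(c,pts,25)[:,:2].astype(np.float32);r=cv2.minAreaRect(w);print("strip",st,r)
    vx,vy,*_=cv2.fitLine(w,cv2.DIST_HUBER,0,.01,.01).ravel();print("yaw",np.arctan2(-vx,vy)if vy>0 else np.arctan2(vx,-vy))
    im=c["pixels"][:,:,::-1][170:290,240:420] if n=="top" else c["pixels"][:,:,::-1][210:330,230:390]
    cv2.imwrite(f"pics/{n}c.png",cv2.resize(im,None,fx=4,fy=4,interpolation=2))
E
```

```text
top pocket [338.10679612 220.95145631] [333 215  11  12 103] [ 622.97757381 -100.23444087   22.        ]
nut [287.13636364 226.01136364] [282 221  11  11  88] [600.95937173  58.83506942  37.        ]
strip [ 252  188   84   40 1137] ((660.3272705078125, 38.09838104248047), (266.84088134765625, 50.83182907104492), 74.54035186767578)
yaw -0.29310283
scene pocket [313.0754717  276.73584906] [309 274  10   7  53] [ 619.47946022 -101.26488341   22.        ]
nut [333.36842105 236.10526316] [328 231  12  10  76] [600.91996637  55.70835397  37.        ]
strip [ 253  232  129   95 1440] ((629.4645385742188, -76.96771240234375), (495.1590270996094, 55.96771240234375), 74.51033020019531)
yaw -0.26697063
```

View pics/topc.png

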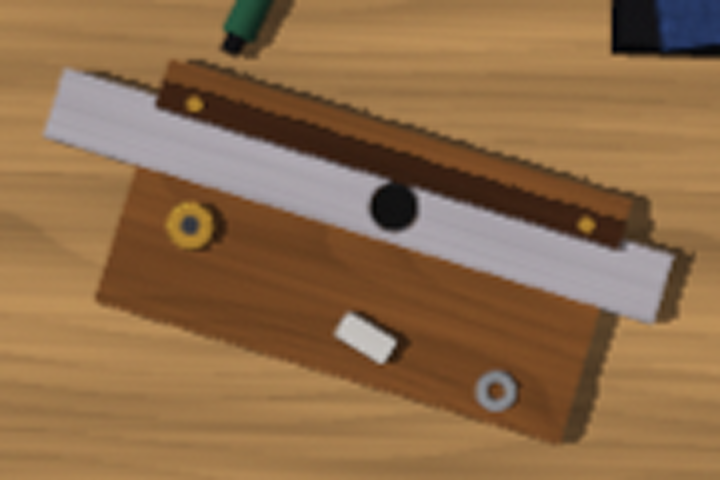

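The close-up shows the nut near the left end of the board and the black pocket mid-strip against the fence; the eraser and washer are well clear of the route. Plan:
- Set the jaws about 32 mm apart as a two-corner cradle.
- Keep the fingertips about 8 mm above the wood, so they pass over the nut once it drops.

>>> play_rows(
  commands=[
    {"x": -0.04,"y": -0.022,"z": 0,"twist": -0.6},
    {"x": -0.08,"y": -0.045,"z": 0,"twist": -1.2},
    {"x": -0.12,"y": -0.067,"z": 0,"twist": -1.8},
    {"x": -0.16,"y": -0.09,"z": 0,"twist": -2.4},
    {"x": -0.2,"y": -0.112,"z": 0,"twist": -2.4},
    {"x": -0.24,"y": -0.135,"z": 0,"twist": -2.4},
    {"x": -0.28,"y": -0.157,"z": 0,"twist": -2.4},
    {"x": -0.32,"y": -0.18,"z": 0,"twist": -2.4},
  ],
  jaw=0.652,
)

```text
time: 1.0
tool_pos: [411.4, 228.7, 251.8]
tcp_rot: [3.141, 0.0, 2.872]
contact_force: [0.9, 0.2, -0.5]
grip_width: 33.9
finger_force: 0.0
```

```bash
cat >> h.py <<'E'
YAW=-0.27;EX=np.array([np.cos(YAW),np.sin(YAW)]);EY=np.array([-EX[1],EX[0]])
P=np.array([621.2,-100.7])  # pocket centre, crosspiece x=30
def st(target=None):
    from plant import bot
    o=bot.get_obs();t=o["tool_pos"];d=t[:2]-P
    print("t",round(o["time"],2),"tcp",t.round(1),"rot",o["tcp_rot"].round(4),"F",o["contact_force"].round(1),"gap",round(o["grip_width"],1))
    print("cross: x",round(30+d@EX,1),"y-from-pocket",round(d@EY,1))
    if target is not None: # target: cross x, y rel pocket, z
        w=np.r_[P+(target[0]-30)*EX+target[1]*EY,target[2]]-t
        print("tool shift",(R.from_euler("xyz",o["tcp_rot"]).inv().apply(w)).round(1),"twist deg",np.degrees(((o["tcp_rot"][2]-(np.pi+YAW)+np.pi)%(2*np.pi))-np.pi).round(2))
E
python3 -c "
from h import *
print(30+(np.array([601,57.3])-P)@EX,(np.array([601,57.3])-P)@EY)
st((-74,147,120))"
```

```text
-31.611739103426352 146.8878266046963
t 1.0 tcp [411.4 228.7 251.8] rot [3.1413e+00 1.0000e-04 2.8717e+00] F [ 0.9  0.2 -0.5] gap 33.9
cross: x -260.1 y-from-pocket 261.4
tool shift [-186.1 -114.5  131.8] twist deg 0.0
```

>>> play_rows(
  commands=[
    {"x": -0.035,"y": -0.022,"z": 0.02},
    {"x": -0.07,"y": -0.044,"z": 0.045},
    {"x": -0.105,"y": -0.066,"z": 0.07},
    {"x": -0.14,"y": -0.088,"z": 0.095},
    {"x": -0.17,"y": -0.105,"z": 0.12},
    {"x": -0.186,"y": -0.1145,"z": 0.132},
    {"x": -0.186,"y": -0.1145,"z": 0.132},
    {"x": -0.186,"y": -0.1145,"z": 0.132},
  ],
)

```text
invalid input at $.commands[0]: expected keys x, y, z, twist
```

```bash
python3 -c "
from h import *
st((-74,147,58.5))
from plant import bot
c=bot.capture('scene');cv2.imwrite('pics/s1.png',cv2.resize(c['pixels'][160:330,230:430,::-1],None,fx=3.5,fy=3.5,interpolation=2))"
```

```text
t 1.0 tcp [411.4 228.7 251.8] rot [3.1413e+00 1.0000e-04 2.8717e+00] F [ 0.9  0.2 -0.5] gap 33.9
cross: x -260.1 y-from-pocket 261.4
tool shift [-186.1 -114.5  193.3] twist deg 0.0
```

View pics/s1.png

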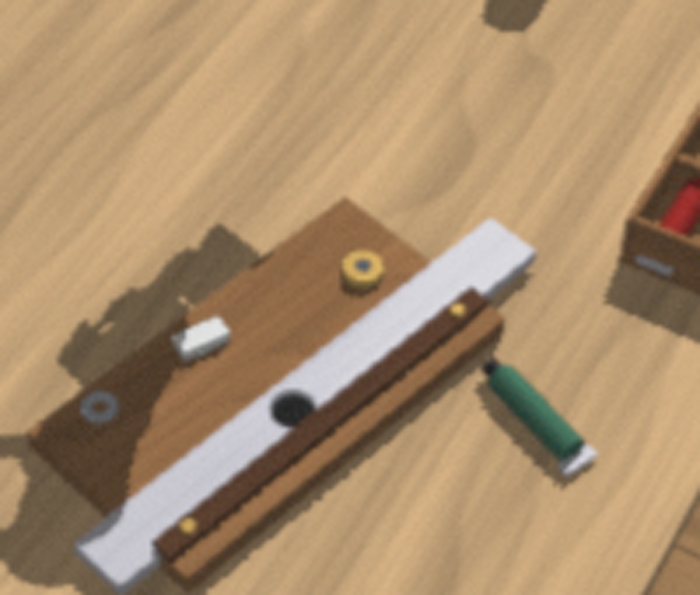

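The move was refused because every row needs a twist value. The picture shows the nut undisturbed at crop (362,270) and the pocket at (293,408). I'm resending the move.

>>> play_rows(
  commands=[
    {"x": -0.035,"y": -0.022,"z": 0.02,"twist": 0},
    {"x": -0.07,"y": -0.044,"z": 0.045,"twist": 0},
    {"x": -0.105,"y": -0.066,"z": 0.07,"twist": 0},
    {"x": -0.14,"y": -0.088,"z": 0.095,"twist": 0},
    {"x": -0.17,"y": -0.105,"z": 0.12,"twist": 0},
    {"x": -0.186,"y": -0.1145,"z": 0.132,"twist": 0},
    {"x": -0.186,"y": -0.1145,"z": 0.132,"twist": 0},
    {"x": -0.186,"y": -0.1145,"z": 0.132,"twist": 0},
  ],
)

```text
time: 1.85
tool_pos: [558.7, 70.5, 119.5]
tcp_rot: [3.142, -0.001, 2.871]
contact_force: [0.2, 0.0, -1.1]
grip_width: 32.0
finger_force: 0.0
```

```bash
python3 -c "
from h import *
st((-74,147,58.5))"
```

```text
t 1.85 tcp [558.7  70.5 119.5] rot [ 3.1416e+00 -1.3000e-03  2.8710e+00] F [ 0.2  0.  -1.1] gap 32.0
cross: x -75.9 y-from-pocket 148.3
tool shift [-2.  -1.3 61. ] twist deg -0.03
```

>>> play_rows(
  commands=[
    {"x": -0.001,"y": -0.001,"z": 0.02,"twist": 0},
    {"x": -0.002,"y": -0.001,"z": 0.04,"twist": 0},
    {"x": -0.002,"y": -0.001,"z": 0.055,"twist": 0},
    {"x": -0.002,"y": -0.001,"z": 0.061,"twist": 0},
    {"x": -0.002,"y": -0.001,"z": 0.061,"twist": 0},
    {"x": -0.006,"y": -0.001,"z": 0.061,"twist": 0},
    {"x": -0.01,"y": -0.001,"z": 0.061,"twist": 0},
    {"x": -0.014,"y": -0.001,"z": 0.061,"twist": 0},
  ],
)

```text
time: 2.65
tool_pos: [573.3, 65.6, 59.6]
tcp_rot: [3.141, 0.002, 2.872]
contact_force: [-0.1, -1.1, 0.4]
grip_width: 32.1
finger_force: 0.0
```

```bash
python3 -c "
from h import *
st((5,147,58.5))"
```

```text
t 2.65 tcp [573.3  65.6  59.6] rot [3.1411e+00 1.8000e-03 2.8717e+00] F [-0.1 -1.1  0.4] gap 32.1
cross: x -60.5 y-from-pocket 147.5
tool shift [-65.5  -0.5   1.2] twist deg 0.01
```

>>> play_rows(
  commands=[
    {"x": -0.004,"y": 0,"z": 0,"twist": 0},
    {"x": -0.008,"y": 0,"z": 0,"twist": 0},
    {"x": -0.012,"y": 0,"z": 0,"twist": 0},
    {"x": -0.016,"y": 0,"z": 0,"twist": 0},
    {"x": -0.02,"y": 0,"z": 0,"twist": 0},
    {"x": -0.024,"y": 0,"z": 0,"twist": 0},
    {"x": -0.028,"y": 0,"z": 0,"twist": 0},
    {"x": -0.032,"y": 0,"z": 0,"twist": 0},
  ],
)

```text
time: 3.45
tool_pos: [603.5, 57.0, 58.7]
tcp_rot: [3.142, -0.0, 2.872]
contact_force: [-1.1, 0.2, -0.5]
grip_width: 32.0
finger_force: 0.3
```

```bash
python3 -c "
from h import *
st((5,147,58.5))
from plant import bot
c=bot.capture('scene');cv2.imwrite('pics/s2.png',cv2.resize(c['pixels'][180:300,270:410,::-1],None,fx=4.5,fy=4.5,interpolation=2))"
```

```text
t 3.45 tcp [603.5  57.   58.7] rot [ 3.1415e+00 -1.0000e-04  2.8717e+00] F [-1.1  0.2 -0.5] gap 32.0
cross: x -29.1 y-from-pocket 147.2
tool shift [-34.1  -0.2   0.2] twist deg 0.01
```

View pics/s2.png

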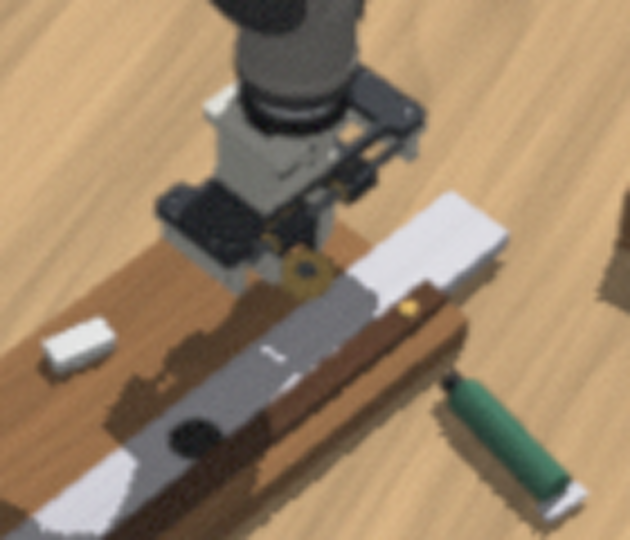

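The nut, at crop (306,270), is cradled in front of the fingers and moving toward the strip. I'll keep pushing.

>>> play_rows(
  commands=[
    {"x": -0.004,"y": 0,"z": 0,"twist": 0},
    {"x": -0.008,"y": 0,"z": 0,"twist": 0},
    {"x": -0.012,"y": 0,"z": 0,"twist": 0},
    {"x": -0.016,"y": 0,"z": 0,"twist": 0},
    {"x": -0.02,"y": 0,"z": 0,"twist": 0},
    {"x": -0.024,"y": 0,"z": 0,"twist": 0},
    {"x": -0.028,"y": 0,"z": 0,"twist": 0},
    {"x": -0.032,"y": 0,"z": 0,"twist": 0},
  ],
)

```text
time: 4.3
tool_pos: [634.4, 48.4, 58.7]
tcp_rot: [3.141, 0.0, 2.872]
contact_force: [-0.2, 0.4, 1.0]
grip_width: 31.9
finger_force: 0.3
```

>>> play_rows(
  commands=[
    {"x": -0.001,"y": 0,"z": 0,"twist": 0},
    {"x": -0.002,"y": 0,"z": 0,"twist": 0},
    {"x": -0.003,"y": 0,"z": 0,"twist": 0},
    {"x": -0.004,"y": 0,"z": 0,"twist": 0},
    {"x": -0.005,"y": 0,"z": 0,"twist": 0},
    {"x": -0.006,"y": 0,"z": 0,"twist": 0},
    {"x": -0.006,"y": 0,"z": 0,"twist": 0},
    {"x": -0.006,"y": 0,"z": 0,"twist": 0},
  ],
)

```text
time: 5.1
tool_pos: [639.9, 46.9, 58.7]
tcp_rot: [3.141, 0.0, 2.872]
contact_force: [-0.3, 0.5, 0.3]
grip_width: 32.2
finger_force: 0.2
```

```bash
python3 -c "
from h import *
st((12,147,58.5))"
```

```text
t 5.1 tcp [639.9  46.9  58.7] rot [3.1415e+00 2.0000e-04 2.8717e+00] F [-0.3  0.5  0.3] gap 32.2
cross: x 8.7 y-from-pocket 147.3
tool shift [-3.3 -0.3  0.2] twist deg 0.01
```

>>> play_rows(
  commands=[
    {"x": -0.0005,"y": 0,"z": 0,"twist": 0},
    {"x": -0.001,"y": 0,"z": 0,"twist": 0},
    {"x": -0.0015,"y": 0,"z": 0,"twist": 0},
    {"x": -0.002,"y": 0,"z": 0,"twist": 0},
    {"x": -0.0025,"y": 0,"z": 0,"twist": 0},
    {"x": -0.003,"y": 0,"z": 0,"twist": 0},
    {"x": -0.003,"y": 0,"z": 0,"twist": 0},
    {"x": -0.003,"y": 0,"z": 0,"twist": 0},
  ],
)

```text
time: 5.9
tool_pos: [642.8, 46.1, 58.7]
tcp_rot: [3.142, 0.0, 2.872]
contact_force: [-0.7, -0.5, 0.4]
grip_width: 31.9
finger_force: 0.2
```

>>> play_rows(
  commands=[
    {"x": -0.0005,"y": 0,"z": 0,"twist": 0},
    {"x": -0.0005,"y": 0,"z": 0,"twist": 0},
    {"x": -0.001,"y": 0,"z": 0,"twist": 0},
    {"x": -0.001,"y": 0,"z": 0,"twist": 0},
    {"x": -0.001,"y": 0,"z": 0,"twist": 0},
    {"x": -0.001,"y": 0,"z": 0,"twist": 0},
    {"x": -0.001,"y": 0,"z": 0,"twist": 0},
    {"x": -0.001,"y": 0,"z": 0,"twist": 0},
  ],
)

```text
time: 6.7
tool_pos: [643.7, 45.8, 58.7]
tcp_rot: [3.141, 0.0, 2.872]
contact_force: [-0.1, 0.5, 0.7]
grip_width: 32.0
finger_force: 0.2
```

>>> play_rows(
  commands=[
    {"x": -0.0005,"y": 0,"z": 0,"twist": 0},
    {"x": -0.0005,"y": 0,"z": 0,"twist": 0},
    {"x": -0.001,"y": 0,"z": 0,"twist": 0},
    {"x": -0.001,"y": 0,"z": 0,"twist": 0},
    {"x": -0.001,"y": 0,"z": 0,"twist": 0},
    {"x": -0.001,"y": 0,"z": 0,"twist": 0},
    {"x": -0.001,"y": 0,"z": 0,"twist": 0},
    {"x": -0.001,"y": 0,"z": 0,"twist": 0},
  ],
)

```text
time: 7.5
tool_pos: [644.5, 45.6, 58.7]
tcp_rot: [3.142, -0.0, 2.872]
contact_force: [-1.7, 0.6, 0.3]
grip_width: 31.9
finger_force: 1.0
```

```bash
python3 -c "
from h import *
from plant import bot
st((12,147,58.5))
c=bot.capture('top');m=masks(c)
h=cv2.cvtColor(c['pixels'],cv2.COLOR_RGB2HSV)
for n,roi in(('top',None),('scene',None)):
  c=bot.capture(n)
  y=200 if n=='top' else 200; x=250 if n=='top' else 290
  cv2.imwrite(f'pics/{n}3.png',cv2.resize(c['pixels'][y-20:y+80,x:x+100,::-1],None,fx=4,fy=4,interpolation=2))
a,b=cv2.imread('pics/top3.png'),cv2.imread('pics/scene3.png');cv2.imwrite('pics/both3.png',np.hstack([a,b]))"
```

```text
t 7.5 tcp [644.5  45.6  58.7] rot [ 3.1415e+00 -3.0000e-04  2.8717e+00] F [-1.7  0.6  0.3] gap 31.9
cross: x 13.4 y-from-pocket 147.2
tool shift [ 1.4 -0.2  0.2] twist deg 0.01
```

View pics/both3.png

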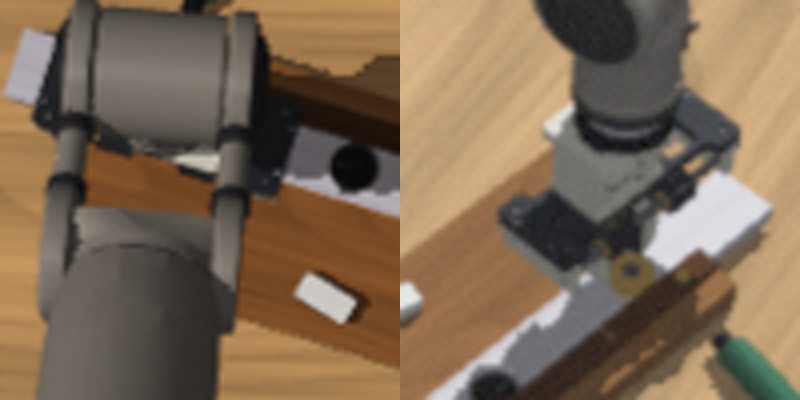

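Contact force shows the nut has reached the fence. Now I slide it along the fence to −y, first backing off 0.5 mm.

>>> play_rows(
  commands=[
    {"x": 0.0005,"y": -0.003,"z": 0,"twist": 0},
    {"x": 0.0005,"y": -0.006,"z": 0,"twist": 0},
    {"x": 0.0005,"y": -0.01,"z": 0,"twist": 0},
    {"x": 0.0005,"y": -0.014,"z": 0,"twist": 0},
    {"x": 0.0005,"y": -0.018,"z": 0,"twist": 0},
    {"x": 0.0005,"y": -0.022,"z": 0,"twist": 0},
    {"x": 0.0005,"y": -0.026,"z": 0,"twist": 0},
    {"x": 0.0005,"y": -0.03,"z": 0,"twist": 0},
  ],
)

```text
time: 8.45
tool_pos: [636.1, 16.4, 58.8]
tcp_rot: [3.141, 0.0, 2.872]
contact_force: [0.6, 0.8, -0.4]
grip_width: 31.8
finger_force: 0.7
```

```bash
python3 -c "
from h import *
st()"
```

```text
t 8.45 tcp [636.1  16.4  58.8] rot [3.1415e+00 2.0000e-04 2.8716e+00] F [ 0.6  0.8 -0.4] gap 31.8
cross: x 13.2 y-from-pocket 116.9
```

Forces are low, so I continue.

>>> play_rows(
  commands=[
    {"x": 0,"y": -0.004,"z": 0,"twist": 0},
    {"x": 0,"y": -0.008,"z": 0,"twist": 0},
    {"x": 0,"y": -0.012,"z": 0,"twist": 0},
    {"x": 0,"y": -0.016,"z": 0,"twist": 0},
    {"x": 0,"y": -0.02,"z": 0,"twist": 0},
    {"x": 0,"y": -0.024,"z": 0,"twist": 0},
    {"x": 0,"y": -0.028,"z": 0,"twist": 0},
    {"x": 0,"y": -0.032,"z": 0,"twist": 0},
  ],
)

```text
time: 9.25
tool_pos: [627.5, -14.4, 58.7]
tcp_rot: [3.142, 0.0, 2.872]
contact_force: [-0.5, 0.9, -0.7]
grip_width: 31.8
finger_force: 0.6
```

>>> play_rows(
  commands=[
    {"x": 0,"y": -0.004,"z": 0,"twist": 0},
    {"x": 0,"y": -0.008,"z": 0,"twist": 0},
    {"x": 0,"y": -0.012,"z": 0,"twist": 0},
    {"x": 0,"y": -0.016,"z": 0,"twist": 0},
    {"x": 0,"y": -0.02,"z": 0,"twist": 0},
    {"x": 0,"y": -0.024,"z": 0,"twist": 0},
    {"x": 0,"y": -0.028,"z": 0,"twist": 0},
    {"x": 0,"y": -0.032,"z": 0,"twist": 0},
  ],
)

```text
time: 10.05
tool_pos: [619.0, -45.2, 58.7]
tcp_rot: [3.141, 0.0, 2.872]
contact_force: [-0.2, 0.7, 0.1]
grip_width: 32.0
finger_force: 0.6
```

```bash
python3 -c "
from h import *
from plant import bot
st()
for n,y,x in(('top',180,270),('scene',200,290)):
  c=bot.capture(n)
  cv2.imwrite(f'pics/{n}4.png',cv2.resize(c['pixels'][y:y+100,x:x+100,::-1],None,fx=4,fy=4,interpolation=2))
a,b=cv2.imread('pics/top4.png'),cv2.imread('pics/scene4.png');cv2.imwrite('pics/both4.png',np.hstack([a,b]))"
```

```text
t 10.05 tcp [619.  -45.2  58.7] rot [3.1415 0.     2.8716] F [-0.2  0.7  0.1] gap 32.0
cross: x 13.1 y-from-pocket 52.9
```

View pics/both4.png

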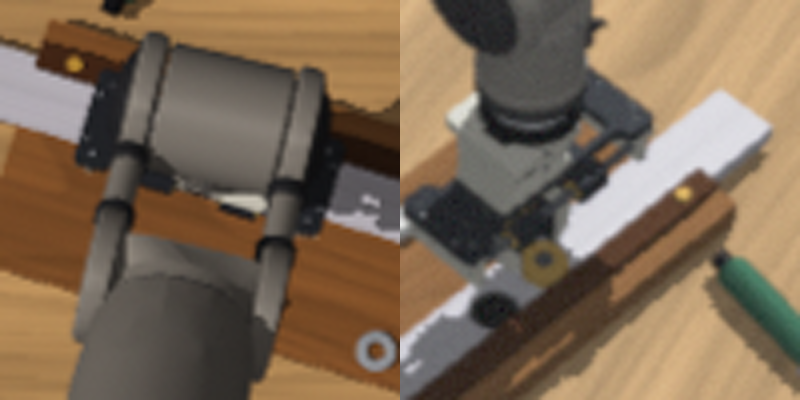

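The nut, at scene crop (545,262), is still in the cradle against the fence, with the pocket just ahead at (493,307). I'll slow down for the approach.

>>> play_rows(
  commands=[
    {"x": 0,"y": -0.004,"z": 0,"twist": 0},
    {"x": 0,"y": -0.008,"z": 0,"twist": 0},
    {"x": 0,"y": -0.012,"z": 0,"twist": 0},
    {"x": 0,"y": -0.016,"z": 0,"twist": 0},
    {"x": 0,"y": -0.02,"z": 0,"twist": 0},
    {"x": 0,"y": -0.024,"z": 0,"twist": 0},
    {"x": 0,"y": -0.028,"z": 0,"twist": 0},
    {"x": 0,"y": -0.03,"z": 0,"twist": 0},
  ],
)

```text
time: 10.95
tool_pos: [610.9, -74.2, 58.7]
tcp_rot: [3.142, -0.0, 2.871]
contact_force: [-0.3, -0.3, 0.7]
grip_width: 31.5
finger_force: 0.6
```

>>> play_rows(
  commands=[
    {"x": 0,"y": -0.002,"z": 0,"twist": 0},
    {"x": 0,"y": -0.004,"z": 0,"twist": 0},
    {"x": 0,"y": -0.006,"z": 0,"twist": 0},
    {"x": 0,"y": -0.008,"z": 0,"twist": 0},
    {"x": 0,"y": -0.01,"z": 0,"twist": 0},
    {"x": 0,"y": -0.012,"z": 0,"twist": 0},
    {"x": 0,"y": -0.014,"z": 0,"twist": 0},
    {"x": 0,"y": -0.016,"z": 0,"twist": 0},
  ],
)

```text
time: 11.75
tool_pos: [606.8, -89.3, 58.7]
tcp_rot: [3.141, -0.0, 2.872]
contact_force: [-0.8, 0.7, 0.3]
grip_width: 31.8
finger_force: 0.6
```

>>> play_rows(
  commands=[
    {"x": 0,"y": -0.001,"z": 0,"twist": 0},
    {"x": 0,"y": -0.002,"z": 0,"twist": 0},
    {"x": 0,"y": -0.003,"z": 0,"twist": 0},
    {"x": 0,"y": -0.004,"z": 0,"twist": 0},
    {"x": 0,"y": -0.005,"z": 0,"twist": 0},
    {"x": 0,"y": -0.006,"z": 0,"twist": 0},
    {"x": 0,"y": -0.007,"z": 0,"twist": 0},
    {"x": 0,"y": -0.008,"z": 0,"twist": 0},
  ],
)

```text
time: 12.55
tool_pos: [604.7, -97.0, 58.7]
tcp_rot: [3.142, 0.0, 2.872]
contact_force: [-0.3, 0.6, 0.2]
grip_width: 32.1
finger_force: 0.0
```

The finger force fell to 0, so the nut has likely dropped. I'll check.

```bash
python3 -c "
from h import *
from plant import bot
st((30,0,70))
c=bot.capture('scene')
cv2.imwrite('pics/s5.png',cv2.resize(c['pixels'][230:310,270:370,::-1],None,fx=6,fy=6,interpolation=2))"
```

```text
t 12.55 tcp [604.7 -97.   58.7] rot [3.1416e+00 1.0000e-04 2.8717e+00] F [-0.3  0.6  0.2] gap 32.1
cross: x 13.1 y-from-pocket -0.8
tool shift [-16.9   0.8 -11.3] twist deg 0.01
```

View pics/s5.png

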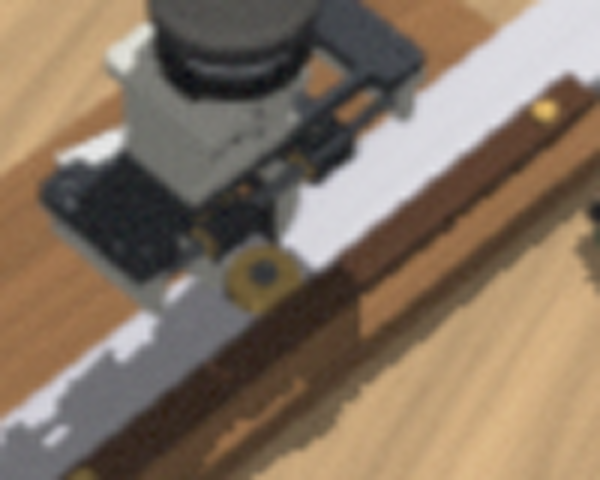

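The nut sits low in the pocket at about pixel (314,276), and no open pocket is visible. I'll raise first, then close the jaws over the pocket centre.

>>> play_rows(
  commands=[
    {"x": 0.002,"y": 0,"z": -0.006,"twist": 0},
    {"x": 0.002,"y": 0,"z": -0.012,"twist": 0},
    {"x": 0.002,"y": 0,"z": -0.018,"twist": 0},
    {"x": 0.002,"y": 0,"z": -0.024,"twist": 0},
    {"x": 0,"y": 0.001,"z": -0.025,"twist": 0},
    {"x": -0.006,"y": 0.001,"z": -0.025,"twist": 0},
    {"x": -0.012,"y": 0.001,"z": -0.025,"twist": 0},
    {"x": -0.0168,"y": 0.001,"z": -0.025,"twist": 0},
  ],
)

```text
time: 13.4
tool_pos: [621.7, -100.6, 83.4]
tcp_rot: [3.141, -0.0, 2.872]
contact_force: [-0.3, -1.0, -0.3]
grip_width: 32.1
finger_force: 0.0
```

>>> play_rows(
  commands=[
    {"x": 0,"y": 0,"z": 0.003,"twist": 0},
    {"x": 0,"y": 0,"z": 0.006,"twist": 0},
    {"x": 0,"y": 0,"z": 0.009,"twist": 0},
    {"x": 0,"y": 0,"z": 0.012,"twist": 0},
    {"x": 0,"y": 0,"z": 0.014,"twist": 0},
    {"x": 0,"y": 0,"z": 0.016,"twist": 0},
    {"x": 0,"y": 0,"z": 0.018,"twist": 0},
    {"x": 0,"y": 0,"z": 0.02,"twist": 0},
  ],
  jaw=1,
)

```text
time: 14.2
tool_pos: [621.2, -100.4, 63.7]
tcp_rot: [3.142, 0.0, 2.872]
contact_force: [-0.3, -0.8, -0.4]
grip_width: 0.4
finger_force: 0.0
```

```bash
python3 -c "
from h import *
st((30,0,56))"
```

```text
t 14.2 tcp [ 621.2 -100.4   63.7] rot [3.1415e+00 2.0000e-04 2.8717e+00] F [-0.3 -0.8 -0.4] gap 0.4
cross: x 29.9 y-from-pocket 0.3
tool shift [-0.1 -0.3  7.7] twist deg 0.01
```

>>> play_rows(
  commands=[
    {"x": 0,"y": 0,"z": 0.001,"twist": 0},
    {"x": 0,"y": 0,"z": 0.002,"twist": 0},
    {"x": 0,"y": 0,"z": 0.003,"twist": 0},
    {"x": 0,"y": 0,"z": 0.004,"twist": 0},
    {"x": 0,"y": 0,"z": 0.005,"twist": 0},
    {"x": 0,"y": 0,"z": 0.006,"twist": 0},
    {"x": 0,"y": 0,"z": 0.0065,"twist": 0},
    {"x": 0,"y": 0,"z": 0.0065,"twist": 0},
  ],
)

```text
time: 15.0
tool_pos: [621.1, -100.4, 57.1]
tcp_rot: [3.142, -0.0, 2.872]
contact_force: [0.3, -0.5, 0.5]
grip_width: 0.4
finger_force: 0.0
```

>>> play_rows(
  commands=[
    {"x": 0,"y": 0,"z": 0.0003,"twist": 0},
    {"x": 0,"y": 0,"z": 0.0006,"twist": 0},
    {"x": 0,"y": 0,"z": 0.0009,"twist": 0},
    {"x": 0,"y": 0,"z": 0.0012,"twist": 0},
    {"x": 0,"y": 0,"z": 0.0015,"twist": 0},
    {"x": 0,"y": 0,"z": 0.0015,"twist": 0},
    {"x": 0,"y": 0,"z": 0.0015,"twist": 0},
    {"x": 0,"y": 0,"z": 0.0015,"twist": 0},
  ],
)

```text
time: 15.8
tool_pos: [621.2, -100.4, 56.2]
tcp_rot: [3.142, 0.0, 2.872]
contact_force: [-1.6, 0.1, 5.6]
grip_width: 0.4
finger_force: 2.7
```

Contact at tip z ≈ 31 mm confirms the drop. Now I press in small steps.

>>> play_rows(
  commands=[
    {"x": 0,"y": 0,"z": 0.0002,"twist": 0},
    {"x": 0,"y": 0,"z": 0.0004,"twist": 0},
    {"x": 0,"y": 0,"z": 0.0006,"twist": 0},
    {"x": 0,"y": 0,"z": 0.0008,"twist": 0},
    {"x": 0,"y": 0,"z": 0.001,"twist": 0},
    {"x": 0,"y": 0,"z": 0.001,"twist": 0},
    {"x": 0,"y": 0,"z": 0.001,"twist": 0},
    {"x": 0,"y": 0,"z": 0.001,"twist": 0},
  ],
)

```text
time: 16.6
tool_pos: [621.2, -100.4, 55.2]
tcp_rot: [3.142, 0.0, 2.872]
contact_force: [-1.1, 1.1, 5.6]
grip_width: 0.3
finger_force: 2.5
```

>>> play_rows(
  commands=[
    {"x": 0,"y": 0,"z": 0.0002,"twist": 0},
    {"x": 0,"y": 0,"z": 0.0004,"twist": 0},
    {"x": 0,"y": 0,"z": 0.0006,"twist": 0},
    {"x": 0,"y": 0,"z": 0.0008,"twist": 0},
    {"x": 0,"y": 0,"z": 0.001,"twist": 0},
    {"x": 0,"y": 0,"z": 0.001,"twist": 0},
    {"x": 0,"y": 0,"z": 0.001,"twist": 0},
    {"x": 0,"y": 0,"z": 0.001,"twist": 0},
  ],
)

```text
time: 17.4
tool_pos: [621.2, -100.4, 54.1]
tcp_rot: [3.142, 0.0, 2.872]
contact_force: [-2.3, 0.0, 5.9]
grip_width: 0.5
finger_force: 2.5
```

>>> play_rows(
  commands=[
    {"x": 0,"y": 0,"z": 0.0002,"twist": 0},
    {"x": 0,"y": 0,"z": 0.0004,"twist": 0},
    {"x": 0,"y": 0,"z": 0.0006,"twist": 0},
    {"x": 0,"y": 0,"z": 0.0008,"twist": 0},
    {"x": 0,"y": 0,"z": 0.001,"twist": 0},
    {"x": 0,"y": 0,"z": 0.0013,"twist": 0},
    {"x": 0,"y": 0,"z": 0.0015,"twist": 0},
    {"x": 0,"y": 0,"z": 0.0015,"twist": 0},
  ],
)

```text
time: 18.2
tool_pos: [621.2, -100.4, 52.6]
tcp_rot: [3.142, 0.0, 2.872]
contact_force: [-2.3, -0.2, 4.6]
grip_width: 0.1
finger_force: 2.5
```

>>> play_rows(
  commands=[
    {"x": 0,"y": 0,"z": 0.0002,"twist": 0},
    {"x": 0,"y": 0,"z": 0.0004,"twist": 0},
    {"x": 0,"y": 0,"z": 0.0006,"twist": 0},
    {"x": 0,"y": 0,"z": 0.0008,"twist": 0},
    {"x": 0,"y": 0,"z": 0.0008,"twist": 0},
    {"x": 0,"y": 0,"z": 0.0008,"twist": 0},
    {"x": 0,"y": 0,"z": 0.0008,"twist": 0},
    {"x": 0,"y": 0,"z": 0.0008,"twist": 0},
  ],
)

```text
time: 19.0
tool_pos: [621.2, -100.5, 51.9]
tcp_rot: [3.142, 0.0, 2.872]
contact_force: [-1.9, 1.1, 5.2]
grip_width: 0.8
finger_force: 2.5
```

>>> play_rows(
  commands=[
    {"x": 0,"y": 0,"z": 0.0001,"twist": 0},
    {"x": 0,"y": 0,"z": 0.0002,"twist": 0},
    {"x": 0,"y": 0,"z": 0.0003,"twist": 0},
    {"x": 0,"y": 0,"z": 0.0003,"twist": 0},
    {"x": 0,"y": 0,"z": 0.0003,"twist": 0},
    {"x": 0,"y": 0,"z": 0.0003,"twist": 0},
    {"x": 0,"y": 0,"z": 0.0003,"twist": 0},
    {"x": 0,"y": 0,"z": 0.0003,"twist": 0},
  ],
)

```text
time: 19.8
tool_pos: [621.2, -100.5, 51.8]
tcp_rot: [3.142, 0.0, 2.872]
contact_force: [-2.8, 0.5, 6.3]
grip_width: 0.8
finger_force: 3.3
```

>>> play_rows(
  commands=[
    {"x": 0,"y": 0,"z": 0.0001,"twist": 0},
    {"x": 0,"y": 0,"z": 0.0002,"twist": 0},
    {"x": 0,"y": 0,"z": 0.0003,"twist": 0},
    {"x": 0,"y": 0,"z": 0.0003,"twist": 0},
    {"x": 0,"y": 0,"z": 0.0003,"twist": 0},
    {"x": 0,"y": 0,"z": 0.0003,"twist": 0},
    {"x": 0,"y": 0,"z": 0.0003,"twist": 0},
    {"x": 0,"y": 0,"z": 0.0003,"twist": 0},
  ],
)

```text
time: 20.6
tool_pos: [621.2, -100.4, 51.7]
tcp_rot: [3.142, 0.001, 2.872]
contact_force: [-3.2, 0.4, 8.3]
grip_width: 0.3
finger_force: 4.1
```

>>> play_rows(
  commands=[
    {"x": 0,"y": 0,"z": 0.0002,"twist": 0},
    {"x": 0,"y": 0,"z": 0.0003,"twist": 0},
    {"x": 0,"y": 0,"z": 0.0004,"twist": 0},
    {"x": 0,"y": 0,"z": 0.0005,"twist": 0},
    {"x": 0,"y": 0,"z": 0.0005,"twist": 0},
    {"x": 0,"y": 0,"z": 0.0005,"twist": 0},
    {"x": 0,"y": 0,"z": 0.0005,"twist": 0},
    {"x": 0,"y": 0,"z": 0.0005,"twist": 0},
  ],
)

```text
time: 21.4
tool_pos: [621.3, -100.5, 51.7]
tcp_rot: [3.142, 0.001, 2.872]
contact_force: [-4.4, 0.8, 10.5]
grip_width: -0.0
finger_force: 5.6
```

>>> play_rows(
  commands=[
    {"x": 0,"y": 0,"z": -0.001,"twist": 0},
    {"x": 0,"y": 0,"z": -0.002,"twist": 0},
    {"x": 0,"y": 0,"z": -0.004,"twist": 0},
    {"x": 0,"y": 0,"z": -0.01,"twist": 0},
    {"x": 0,"y": 0,"z": -0.03,"twist": 0},
    {"x": 0,"y": 0,"z": -0.06,"twist": 0},
    {"x": 0.02,"y": 0,"z": -0.09,"twist": 0},
    {"x": 0.06,"y": 0,"z": -0.11,"twist": 0},
  ],
)

```text
time: 22.2
tool_pos: [565.1, -85.2, 162.5]
tcp_rot: [-3.142, 0.005, 2.871]
contact_force: [0.0, 0.0, 0.5]
grip_width: 0.5
finger_force: 0.0
```

>>> play_rows(
  commands=[
    {"x": 0.04,"y": 0,"z": -0.01,"twist": 0},
    {"x": 0.08,"y": 0,"z": -0.02,"twist": 0},
    {"x": 0.12,"y": 0,"z": -0.03,"twist": 0},
    {"x": 0.14,"y": 0,"z": -0.04,"twist": 0},
    {"x": 0.14,"y": 0,"z": -0.04,"twist": 0},
    {"x": 0.14,"y": 0,"z": -0.04,"twist": 0},
    {"x": 0.14,"y": 0,"z": -0.04,"twist": 0},
    {"x": 0.14,"y": 0,"z": -0.04,"twist": 0},
  ],
)

```text
time: 23.0
tool_pos: [429.1, -47.4, 199.8]
tcp_rot: [3.141, -0.001, 2.872]
contact_force: [0.3, 0.3, 0.0]
grip_width: 0.3
finger_force: 0.0
```

```bash
python3 -c "
from h import *
from plant import bot
st()
c=bot.capture('scene')
cv2.imwrite('pics/s6.png',cv2.resize(c['pixels'][210:330,230:390,::-1],None,fx=4.5,fy=4.5,interpolation=2))"
```

```text
t 23.0 tcp [429.1 -47.4 199.8] rot [ 3.1415e+00 -6.0000e-04  2.8715e+00] F [0.3 0.3 0. ] gap 0.3
cross: x -169.3 y-from-pocket 0.1
```

View pics/s6.png

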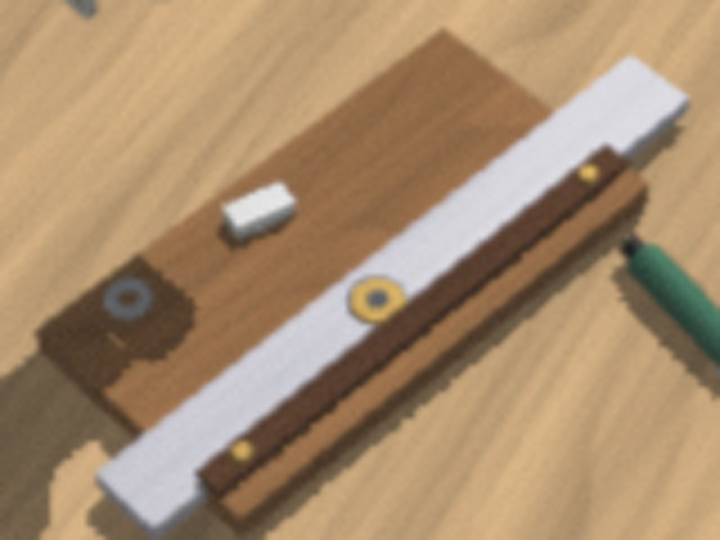

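The nut, at crop (377,299), sits flush in the pocket and the eraser and washer look undisturbed. The press stopped solidly at tip z ≈ 26.7 mm, against 26.5 mm for fully home.

```bash
python3 -c "
from plant import bot
print(bot.close_job())"
```

```text
the job is handed in; nothing more can be done
None
```

The nut slid along the fence, dropped into its pocket and was pressed to the stop with about 11 N (last reading); it was then released and the job handed in at about 23 s, with no verdict returned.

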